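# Shift the valve selector lever through its zigzag gate

### The arm

A 6-joint arm with a two-finger parallel gripper is mounted at the origin on the work surface. World frame = base frame: x ahead of the robot, y to its left, z up, the work surface at z = 0. Lengths are in m, angles in rad, forces in N, time in s.
With the tool pointing down it reaches from about 0.35 to 0.85 m from the base axis. Payload 8.1 kg.
Tool frame: the origin (TCP) lies on the centre line of the jaws, within the pads' length; the fingertips stand robot.tips_ahead ahead of it and the grasp point (between the pads) lies 8 mm behind it (robot.tips_ahead is the distance from the TCP to the fingertips, in m); z points along the fingers, y is the direction in which the jaws open and shut (so a half turn about z gives the same grasp; the last joint's range is limited). The gripper opens to 93 mm and grips with 3 to 60 N. Pads are 15 mm wide; open, the fingers measure 128 mm over their backs; the gripper's body (75 mm by 188 mm) begins 65 mm behind the grasp point.
Start: joints at [1.15, 0.13, 1.488, -0, 1.523, -0.085], TCP at [0.198, 0.567, 0.23] pointing down, gripper open.
Joint ranges: [-2.96, 2.96], [-0.89, 2.26], [0.02, 2.5], [-1.34, 4.48], [0, 2.73], [-2.66, 2.66]. Speed limits (rad/s): [2.39, 2.39, 2.79, 3.14, 3.14, 3.14].

### API

Orientations are given as a rotation vector (axis times angle).
In Python, from plant import monitor, eyes, job, robot gives the robot as it stands.
- The arm moves only by the tool servo_tool, never from a script. Its argument "plan" is a list that holds one entry, the list of rows, each a list of 7 numbers: the closure, from -1 (fully open) to 1 (shut), so that 0 is half open, then the shift along the world's x, y, z in mm, then the turn, a rotation vector about the world's x, y, z in rad. In form: [[[hand, dx, dy, dz, ax, ay, az], ...]]. A call has 1 to 12 rows; each row shifts and turns the commanded pose from where the row before left it; what a row does not reach is not made up. A row lasts 1/10 s, in which the tool goes at most 50 mm and 8.59 degrees, less where a joint would pass 70% of its speed; a pose out of reach is approached as far as the arm can. A call with a gripper value outside its range is refused whole. The fingers move at their own pace and stop on an object; "force" is the grip in N (left out, the last holds). Time passes only in rows, so rows that do not move let the fingers close. It gives the time, the measured TCP pose, the force and the opening at its end, in the units of the state.
- monitor.read_state(): the state, without advancing time (a new reading comes with each control period).
- eyes.read_camera(name): name is "scene" or "top" or "wrist"; returns the picture (480x640x3 uint8, red, green, blue); there is no depth.
- eyes.camera_info(name): a dict with "mtx" (3x3 intrinsics, pixels), "D" ([k1, k2, p1, p2, k3] as OpenCV has them; the pictures are not rectified), "R" (3x3) and "t" (3): a world point X has camera coordinates R X + t. Camera axes: x right, y down, z forward; pixel columns grow to the right and rows downward; lengths in m; the calibration is good to about 2 mm. A picture is of the moment at which its call begins: read the wrist's pose just before it. camera_info takes no time and is no camera call; for the wrist camera it gives the pose at the moment of the call.
- job.close_job(): hands the job in, once; it reports no verdict.
The state is a dict: "t": time; "q": joint angles; "dq": joint speeds; "joint_torque": joint torques, N m; "tool_pos": TCP position; "orientation": TCP orientation; "force": force on the tool from outside, world axes, zero at the start; "wrist_torque": the same for the moment, N m; "opening": finger opening in m.
Only numpy, scipy, OpenCV 4.12 (cv2) and the standard library are available. Lean on these libraries where they do the work, as an engineer would, in place of code of your own. Each camera call takes 0.05 s, during which the arm holds its last target. There are 200 camera calls.

### The job

On the laboratory bench stand two white valve boxes with ball-knobbed levers; pick the one whose top plate has the zigzag slot and move its lever from the near end of the slot along to the first corner, across to the second corner, and on to the far end of the slot. Leave it fully home at that far end and let go. Do not shift the lever of the straight-slotted box, and leave the wash bottle standing where it is.

Things in the scene. Friction and masses are not known exactly. Their poses are not given: they have to be found in the camera images.
- selector: Fixed white valve box, 150 (x) by 130 (y) by 150 mm high. Origin: centre of its underside; x away from the robot, y left, z up; turned up to 20 deg. The top plate has an 18 mm wide zigzag (Z-shaped) slot. Slot centre line at the plate, mm in box x, y: near end (-30, 20), first corner (0, 20), second corner (0, -20), far end (30, -20). The lever's 10 mm stem pivots at (0, 0, 10).
- selector_knob (a point): Centre of the zigzag box's black ball knob, 32 mm wide, 215 mm above the pivot. Knob centre, mm in the box's frame: near end (-46, 30, 218), first corner (0, 31, 223), second corner (0, -31, 223), far end (46, -30, 218); play about 6 mm each way. Starts at the near end or up to 20 mm along. Friction about 1.2 N, no spring: it stays where it is left. Clear all round for a pinch from above.
- neighbour_knob (a point): Bystander: centre of the like 32 mm ball knob, about 220 mm up, of a like white box with one straight slot in its top. It stands beside the zigzag box, on its left or its right. Its lever is not to be moved.
- wash_bottle: Bystander: a loose white plastic wash bottle with a red cap and bent spout, 64 mm diameter, 172 mm tall, standing upright on the bench at the robot's right. Origin: centre of its underside.

How it is judged:
On the way, in this order (a step that is already met when the one before it is completed fails the run):
1. the lever is brought along the near leg to the slot's first corner (x of selector_knob in the frame of selector between -0.014 and 0.014 m and y of selector_knob in the frame of selector above 0.018 m).
2. the lever is brought across to the slot's second corner (x of selector_knob in the frame of selector between -0.014 and 0.014 m and y of selector_knob in the frame of selector below -0.018 m).
At the end, for the whole second after the job is handed in: The lever of the zigzag box rests at the far end of its slot: knob centre at least 34 mm beyond the box's centre along the box's x (the nominal place is 46 mm) and 18 to 45 mm to its right (x of selector_knob in the frame of selector above 0.034 m and y of selector_knob in the frame of selector between -0.045 and -0.018 m); the robot touches nothing.
It fails at once if the lever of the straight-slotted box is shifted (knob more than 20 mm) (distance of neighbour_knob from where it was at the start of the episode above 0.02 m).
It fails at once if the wash bottle is moved by more than 30 mm or tipped (distance of wash_bottle from where it was at the start of the episode above 0.03 m or angle between wash_bottle's own z axis and vertical above 0.35 rad).
It also fails if it takes over 32 s, if anything falls off the work surface, if the arm or the gripper's body presses on something with over 40 N, if the wrist force passes 120 N, or if a joint passes its speed limit or range.

## Working session

There is one attempt and no reset: what is moved stays moved. The work goes in short steps, Python scripts to look and compute and a tool call to move; the robot and the scene stay as the last step left them, time stands still between calls to the robot, and variables do not carry over. Pictures are saved under pics/ and viewed, about 8 in all and at most 12, crops included, and the job is handed in when it is done.

Besides the shell and the picture viewer there is one more tool, called after "Emit:" as name(argument=value, ...), one argument or row to a line, values as JSON. servo_tool: Moves the arm, as the interface text tells. Its arguments: {"type":"object","properties":{"plan":{"type":"array"},"force":{"type":"number"}},"required":["plan"]}

```bash
mkdir -p pics; ls; python3 - <<'E'
from plant import monitor, eyes, job, robot
import cv2, numpy as np
s=monitor.read_state(); print(s, robot.tips_ahead)
for n in ("scene","top"):
    im=eyes.read_camera(n); cv2.imwrite(f"pics/{n}0.png",im[:,:,::-1])
    c=eyes.camera_info(n); print(n,c)
E
```

```text
pics
{'t': 0.0, 'q': array([ 1.14959903e+00,  1.31141624e-01,  1.48926296e+00, -4.81495276e-06,
        1.52302976e+00, -8.54304939e-02]), 'dq': array([-0.00159674,  0.00175321, -0.00153528, -0.00037069, -0.0016341 ,
        0.00054367]), 'joint_torque': array([ 1.78539438e-03, -5.59855950e+01, -4.91760314e+01,  7.69760530e-02,
        3.55485664e-02, -1.41029614e-04]), 'tool_pos': array([0.1974664 , 0.56598791, 0.22860808]), 'orientation': array([-5.24870290e-01, -3.09697226e+00,  2.80208183e-03]), 'force': array([-0.12844406, -0.98232278, -0.92301071]), 'wrist_torque': array([0.03418952, 0.05415838, 0.00017014]), 'opening': 0.09277309545963758} 0.011
scene {'mtx': array([[536.39740953,   0.        , 321.47337763],
       [  0.        , 536.39740953, 239.77413951],
       [  0.        ,   0.        ,   1.        ]]), 'D': array([-0.01570973,  0.        ,  0.        ,  0.        ,  0.        ]), 'R': array([[ 0.28597517,  0.95821866, -0.00593353],
       [ 0.81643852, -0.24689394, -0.52198805],
       [-0.50164364,  0.14443126, -0.85293216]]), 't': array([-0.04558256, -0.42425392,  1.57263844])}
top {'mtx': array([[585.44868412,   0.        , 313.37616123],
       [  0.        , 585.44868412, 246.04215202],
       [  0.        ,   0.        ,   1.        ]]), 'D': array([-0.00255565,  0.        ,  0.        ,  0.        ,  0.        ]), 'R': array([[ 0.0289433 , -0.99954234,  0.00879719],
       [-0.9849586 , -0.03001865, -0.17016295],
       [ 0.17034915, -0.00373979, -0.98537667]]), 't': array([-0.15385985,  0.55044081,  1.06485348])}
```

View pics/scene0.png

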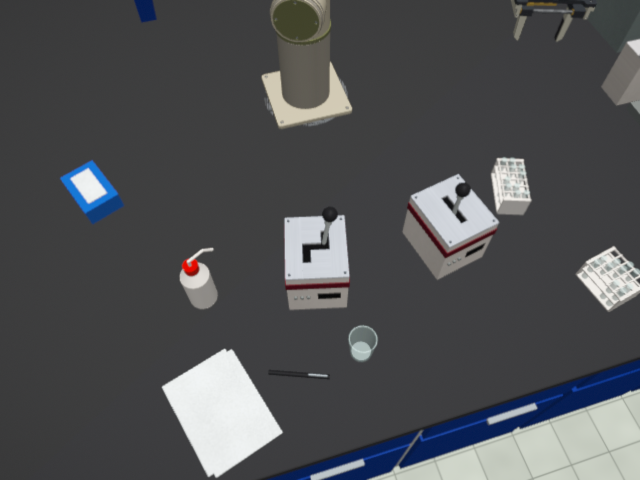

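View pics/top0.png

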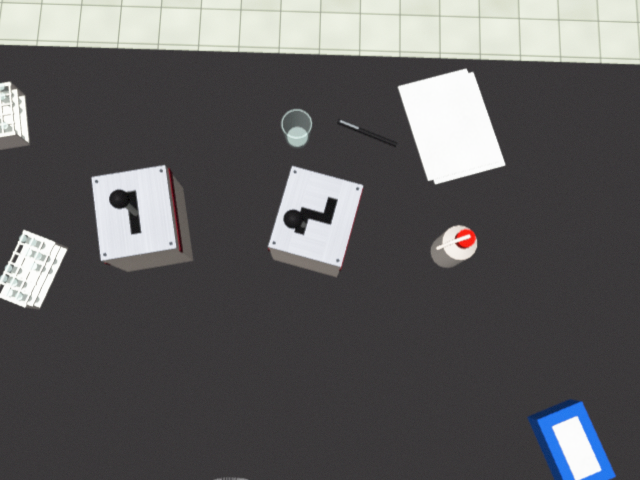

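The scene view has the zigzag box at about (317,247) with its knob at (330,214). The straight-slotted box is to its left, at about (450,215). In the top view the zigzag plate has corners near (293,167), (363,186), (340,268) and (269,247), its knob is at (293,219), and the bottle is near (455,245).

```bash
cat > h.py <<'E'
import cv2, numpy as np
from plant import monitor, eyes
def und(c,p):
    return cv2.undistortPoints(np.array(p,float).reshape(-1,1,2),c["mtx"],c["D"]).reshape(-1,2)
def P(c): return np.c_[c["R"],c["t"]]
def tri(c1,p1,c2,p2):
    X=cv2.triangulatePoints(P(c1),P(c2),und(c1,p1).T,und(c2,p2).T); return (X[:3]/X[3]).T
def plane(c,p,z):
    d=np.c_[und(c,p),np.ones(len(p))]@c["R"]; o=-c["R"].T@c["t"]; return o+d*((z-o[2])/d[:,2])[:,None]
def ball(im,x,y,r=14,th=45):
    """black ball: best circle near (x,y) by Hough on the blackness"""
    g=cv2.cvtColor(im,cv2.COLOR_RGB2GRAY); k=4
    c=cv2.resize(g[y-r-8:y+r+8,x-r-8:x+r+8],None,fx=k,fy=k,interpolation=cv2.INTER_CUBIC)
    h=cv2.HoughCircles(c,cv2.HOUGH_GRADIENT,1,200,param1=120,param2=8,minRadius=6*k,maxRadius=13*k)
    if h is None: return None
    h=h[0,0]; return ((h[0]+.5)/k-.5+x-r-8,(h[1]+.5)/k-.5+y-r-8,h[2]/k)
def plate(im,x0,y0,x1,y1,th):
    g=cv2.cvtColor(im,cv2.COLOR_RGB2GRAY); m=np.zeros_like(g); m[y0:y1,x0:x1]=(g[y0:y1,x0:x1]>th)*255
    cs,_=cv2.findContours(m,cv2.RETR_EXTERNAL,cv2.CHAIN_APPROX_NONE)
    hull=cv2.convexHull(max(cs,key=cv2.contourArea))
    for e in range(2,40):
        a=cv2.approxPolyDP(hull,e,True)
        if len(a)==4: break
    return a.reshape(-1,2),cv2.contourArea(hull)
E
python3 - <<'E'
from h import *
S=cv2.imread("pics/scene0.png")[:,:,::-1].copy(); T=cv2.imread("pics/top0.png")[:,:,::-1].copy()
cs,ct=eyes.camera_info("scene"),eyes.camera_info("top")
bs,bt=ball(S,330,214),ball(T,293,219); print("balls",bs,bt)
ns,nt=ball(S,463,190),ball(T,119,199); print(ns,nt)
K=tri(cs,[bs[:2]],ct,[bt[:2]])[0]; print("knob",K.round(4), "nbr",tri(cs,[ns[:2]],ct,[nt[:2]]).round(4))
for th in (170,190,205):
    a,A=plate(T,255,150,375,290,th); b,B=plate(S,275,205,360,315,th)
    print(th,a.tolist(),A,b.tolist(),B)
    pa=plane(ct,a,.15); pb=plane(cs,b,.15)
    for p in (pa,pb): print(p[:,:2].round(4).tolist(), p.mean(0).round(4),[np.linalg.norm(p[i]-p[i-1]).round(4) for i in range(4)])
    i=[np.argmin(np.linalg.norm(pb-q,axis=1)) for q in pa]
    X=tri(cs,b[i],ct,a); print("tri",X.round(3).tolist())
print(plane(ct,[(455,245)],.1))
v=np.hstack([cv2.resize(T[150:290,255:375],None,fx=4,fy=4),cv2.resize(S[205:315,275:360],(340,440+120))[:, :]])
for im,bb in ((T,bt),(S,bs)): pass
cv2.imwrite("pics/c1.png",v[:,:,::-1])
E
```

```text
balls (np.float32(328.25), np.float32(212.5), np.float32(9.425)) (np.float32(292.75), np.float32(218.5), np.float32(9.575))
(np.float32(462.25), np.float32(189.25), np.float32(7.425)) (np.float32(119.0), np.float32(199.0), np.float32(9.975))
knob [ 0.5669 -0.1042  0.2286] nbr [[0.5907 0.1771 0.2278]]
170 [[292, 166], [362, 186], [340, 266], [269, 246]] 6304.0 [[343, 216], [348, 276], [286, 278], [285, 218]] 3717.5
[[0.6792, -0.0952], [0.6467, -0.2193], [0.5038, -0.1837], [0.5349, -0.0607]] [ 0.5911 -0.1397  0.15  ] [np.float64(0.1485), np.float64(0.1283), np.float64(0.1472), np.float64(0.1269)]
[[0.5334, -0.0618], [0.6765, -0.0971], [0.6444, -0.2191], [0.5019, -0.1841]] [ 0.5891 -0.1405  0.15  ] [np.float64(0.1263), np.float64(0.1473), np.float64(0.1261), np.float64(0.1468)]
tri [[0.678, -0.096, 0.153], [0.646, -0.219, 0.153], [0.503, -0.184, 0.152], [0.534, -0.061, 0.151]]
190 [[292, 167], [362, 186], [340, 265], [269, 246]] 6203.0 [[343, 216], [348, 275], [286, 278], [285, 219]] 3671.5
[[0.6774, -0.0953], [0.6467, -0.2193], [0.5055, -0.1836], [0.5349, -0.0607]] [ 0.5911 -0.1397  0.
[... 294 characters left out ...]
54], [0.646, -0.219, 0.153], [0.505, -0.184, 0.151], [0.534, -0.061, 0.151]]
205 [[292, 167], [362, 186], [340, 265], [269, 246]] 6150.0 [[342, 216], [348, 274], [287, 278], [285, 219]] 3608.0
[[0.6774, -0.0953], [0.6467, -0.2193], [0.5055, -0.1836], [0.5349, -0.0607]] [ 0.5911 -0.1397  0.15  ] [np.float64(0.1467), np.float64(0.1278), np.float64(0.1456), np.float64(0.1264)]
[[0.5328, -0.0639], [0.6721, -0.0956], [0.645, -0.2171], [0.5044, -0.1847]] [ 0.5886 -0.1403  0.15  ] [np.float64(0.1241), np.float64(0.1429), np.float64(0.1245), np.float64(0.1443)]
tri [[0.675, -0.096, 0.156], [0.646, -0.218, 0.153], [0.505, -0.184, 0.151], [0.534, -0.063, 0.152]]
[[ 0.5555027  -0.39412697  0.1       ]]
```

Zigzag box: centre about (0.590, -0.140), yaw about -14°, plate at z≈0.152. The knob is at about (-31, +29) mm in the box frame, on the near leg. I'll rise first, then go over above it.

Emit:
servo_tool(
  plan=[
    [[-1,0,0,45,0,0,0],[-1,0,0,45,0,0,0],[-1,23,-42,0,0,0,0.046],[-1,23,-42,0,0,0,0.046],[-1,23,-42,0,0,0,0],[-1,23,-42,0,0,0,0],[-1,23,-42,0,0,0,0],[-1,23,-42,0,0,0,0],[-1,23,-42,0,0,0,0],[-1,23,-42,0,0,0,0],[-1,23,-42,0,0,0,0],[-1,23,-42,0,0,0,0]],
  ],
  force=20,
)

```text
t: 1.3
tool_pos: [0.428, 0.1446, 0.3194]
orientation: [-0.382, -3.118, -0.0]
force: [0.7, 0.9, 0.5]
opening: 0.0927
```

Emit:
servo_tool(
  plan=[
    [[-1,23,-42,0,0,0,0],[-1,23,-42,0,0,0,0],[-1,23,-42,0,0,0,0],[-1,23,-42,0,0,0,0],[-1,20,-40,0,0,0,0],[-1,10,-20,0,0,0,0],[-1,0,0,0,0,0,0],[-1,0,0,0,0,0,0]],
  ],
)

```text
t: 2.1
tool_pos: [0.5494, -0.0816, 0.3189]
orientation: [-0.384, -3.117, -0.001]
force: [-0.3, -0.8, 0.0]
opening: 0.0931
```

```bash
python3 - <<'E'
from h import *
s=monitor.read_state(); print(s["t"],s["tool_pos"].round(4),s["orientation"].round(3))
R=cv2.Rodrigues(s["orientation"])[0]; print("jaw",np.degrees(np.arctan2(R[1,1],R[0,1])))
c=eyes.camera_info("wrist"); im=eyes.read_camera("wrist"); cv2.imwrite("pics/w1.png",im[:,:,::-1])
np.savez("w1.npz",**c)
S=cv2.imread("pics/scene0.png",0); T=cv2.imread("pics/top0.png",0)
ct=eyes.camera_info("top"); print(plane(ct,[(292.75,218.5)],.221), plane(eyes.camera_info("scene"),[(330,214)],.221))
X=np.array([[.567,-.104,.221]]); print("predicted px",cv2.projectPoints(X,cv2.Rodrigues(c["R"])[0],c["t"],c["mtx"],c["D"])[0])
E
```

```text
2.1 [ 0.5494 -0.0816  0.3189] [-3.840e-01 -3.117e+00 -1.000e-03]
jaw 75.96527635721505
[[ 0.5688885  -0.10222494  0.221     ]] [[ 0.56619922 -0.10203429  0.221     ]]
predicted px [[[292.82915031 278.06428296]]]
```

View pics/w1.png

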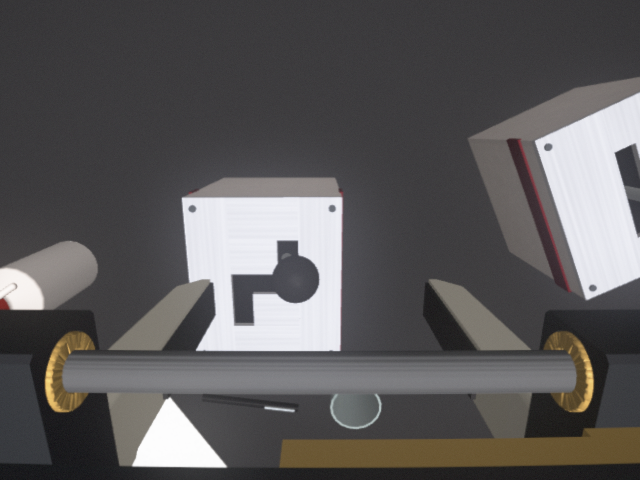

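The wrist view has the zigzag box ahead with the ball at (296,279), radius 23 px; the prediction was (293,278), so the measurements agree to about 2 mm. The knob is at about (0.568, -0.102, 0.221). Next I centre over it, descend and close.

Emit:
servo_tool(
  plan=[
    [[-1,18,-20,0,0,0,0],[-1,0,0,-30,0,0,0],[-1,0,0,-30,0,0,0],[-1,0,0,-30,0,0,0],[-1,0,0,-16,0,0,0],[-1,0,0,0,0,0,0],[0.4,0,0,0,0,0,0],[0.4,0,0,0,0,0,0],[1,0,0,0,0,0,0],[1,0,0,0,0,0,0],[1,0,0,0,0,0,0],[1,0,0,0,0,0,0]],
  ],
  force=20,
)

```text
t: 3.35
tool_pos: [0.5678, -0.1016, 0.2139]
orientation: [0.382, 3.118, -0.0]
force: [-0.2, -0.7, -0.1]
opening: 0.0494
```

```bash
python3 - <<'E'
from h import *
s=monitor.read_state(); print(s["t"],s["tool_pos"].round(4),s["force"].round(2),s["opening"])
im=eyes.read_camera("wrist"); t=eyes.read_camera("top"); 
cv2.imwrite("pics/c2.png",np.hstack([cv2.resize(im,(400,300)),cv2.resize(t[130:290,220:433],(400,300))])[:,:,::-1])
E
```

```text
3.35 [ 0.5678 -0.1016  0.2139] [-0.16 -0.68 -0.07] 0.049437039221996035
```

View pics/c2.png

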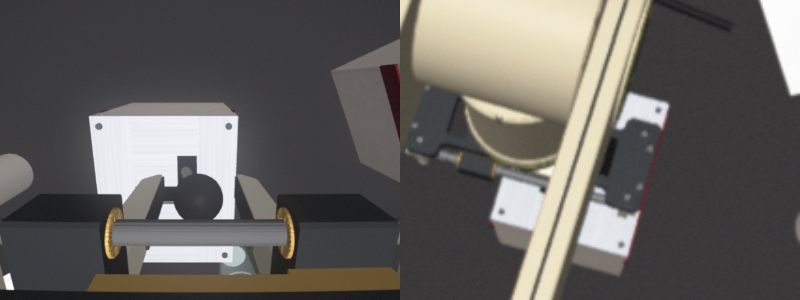

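The wrist view (left half) has the ball centred between the pads at about (199,198). The fingers are still closing (opening 49 mm), so I'll keep closing.

Emit:
servo_tool(
  plan=[
    [[1,0,0,0,0,0,0],[1,0,0,0,0,0,0],[1,0,0,0,0,0,0],[1,0,0,0,0,0,0],[1,0,0,0,0,0,0],[1,0,0,0,0,0,0]],
  ],
)

```text
t: 4.05
tool_pos: [0.5676, -0.1015, 0.2136]
orientation: [-0.382, -3.118, 0.0]
force: [0.2, -1.1, -0.2]
opening: 0.0311
```

Gripped: the opening is 31 mm on the 32 mm ball. Near leg: +31 mm along box x, which is (30, -7.2) mm in the world.

Emit:
servo_tool(
  plan=[
    [[1,5,-1.2,0.5,0,0,0],[1,5,-1.2,0.5,0,0,0],[1,5,-1.2,0.5,0,0,0],[1,5,-1.2,0.5,0,0,0],[1,5,-1.2,0.5,0,0,0],[1,5,-1.2,0.5,0,0,0],[1,0,0,0,0,0,0],[1,0,0,0,0,0,0]],
  ],
)

```text
t: 4.85
tool_pos: [0.5975, -0.1088, 0.216]
orientation: [-0.382, -3.117, 0.0]
force: [-1.2, -2.0, -4.7]
opening: 0.0309
```

```bash
python3 - <<'E'
from h import *
s=monitor.read_state(); print(s["t"],s["tool_pos"].round(4),s["force"].round(2),s["opening"])
d=s["tool_pos"][:2]-[.590,-.140]; print("box xy", d@[.971,-.240], d@[.240,.971])
c=eyes.camera_info("wrist"); im=eyes.read_camera("wrist"); S=eyes.read_camera("scene")
cv2.imwrite("pics/c3.png",np.hstack([cv2.resize(im,(400,300)),cv2.resize(S[180:330,230:430],(400,300))])[:,:,::-1])
E
```

```text
4.85 [ 0.5975 -0.1088  0.216 ] [-1.18 -1.96 -4.75] 0.03092229787669754
box xy -0.00017155505193847887 0.03212218838175788
```

View pics/c3.png

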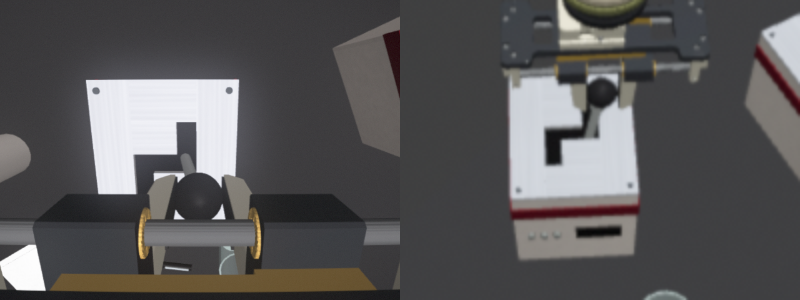

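The lever is at the first corner: box xy is about (0, 32) mm and the stem shows in the cross slot. Now across, -62 mm along box y, which is (-15, -60) mm in the world.

Emit:
servo_tool(
  plan=[
    [[1,-1.5,-6,0,0,0,0],[1,-1.5,-6,0,0,0,0],[1,-1.5,-6,0,0,0,0],[1,-1.5,-6,0.5,0,0,0],[1,-1.5,-6,0,0,0,0],[1,-1.5,-6,0,0,0,0],[1,-1.5,-6,-0.5,0,0,0],[1,-1.5,-6,0,0,0,0],[1,-1.5,-6,-0.5,0,0,0],[1,-1.5,-6,-0.5,0,0,0],[1,0,0,0,0,0,0],[1,0,0,0,0,0,0]],
  ],
)

```text
t: 6.15
tool_pos: [0.5825, -0.1692, 0.2155]
orientation: [-0.383, -3.118, 0.001]
force: [-0.8, 1.5, 1.6]
opening: 0.0305
```

```bash
python3 - <<'E'
from h import *
s=monitor.read_state(); print(s["t"],s["tool_pos"].round(4),s["force"].round(2),s["opening"])
d=s["tool_pos"][:2]-[.590,-.140]; print("box xy", d@[.971,-.240], d@[.240,.971])
im=eyes.read_camera("wrist"); S=eyes.read_camera("scene")
cv2.imwrite("pics/c4.png",np.hstack([cv2.resize(im,(400,300)),cv2.resize(S[180:330,230:430],(400,300))])[:,:,::-1])
E
```

```text
6.15 [ 0.5825 -0.1692  0.2155] [-0.77  1.51  1.58] 0.03045565304383287
box xy -0.0002783494195935367 -0.030153584272624212
```

View pics/c4.png

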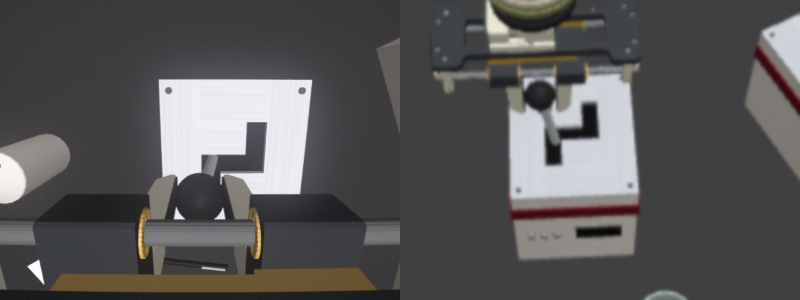

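The lever is at the second corner: box xy is about (0, -30) mm and the stem sits at the left end of the cross slot. Far leg: +46 mm along box x.

Emit:
servo_tool(
  plan=[
    [[1,5,-1.2,0,0,0,0],[1,5,-1.2,0,0,0,0],[1,5,-1.2,-0.5,0,0,0],[1,5,-1.2,-0.5,0,0,0],[1,5,-1.2,-0.5,0,0,0],[1,5,-1.2,-0.5,0,0,0],[1,5,-1.2,-1,0,0,0],[1,5,-1.2,-1,0,0,0],[1,5,-1.2,-1,0,0,0],[1,2,-0.5,0,0,0,0],[1,0,0,0,0,0,0],[1,0,0,0,0,0,0]],
  ],
)

```text
t: 7.45
tool_pos: [0.6295, -0.1799, 0.2103]
orientation: [-0.382, -3.118, -0.0]
force: [-1.1, -1.1, -1.5]
opening: 0.0311
```

```bash
python3 - <<'E'
from h import *
s=monitor.read_state(); print(s["t"],s["tool_pos"].round(4),s["force"].round(2),s["opening"])
d=s["tool_pos"][:2]-[.590,-.140]; print("box xy", d@[.971,-.240], d@[.240,.971])
im=eyes.read_camera("wrist"); S=eyes.read_camera("scene")
cv2.imwrite("pics/c5.png",np.hstack([cv2.resize(im,(400,300)),cv2.resize(S[180:330,230:430],(400,300))])[:,:,::-1])
E
```

```text
7.45 [ 0.6295 -0.1799  0.2103] [-1.11 -1.06 -1.49] 0.031118587674870444
box xy 0.047976350640395085 -0.02929265123230187
```

View pics/c5.png

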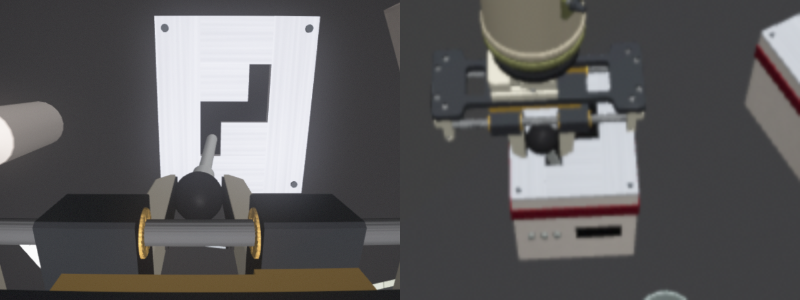

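The stem is well into the far leg, at box xy (48, -29) mm, and I feel no end stop yet. I'll push gently on to the stop.

Emit:
servo_tool(
  plan=[
    [[1,1.5,-0.4,-0.5,0,0,0],[1,1.5,-0.4,-0.5,0,0,0],[1,1,-0.2,0,0,0,0],[1,0,0,0,0,0,0]],
  ],
)

```text
t: 7.95
tool_pos: [0.6336, -0.181, 0.2094]
orientation: [-0.382, -3.118, -0.0]
force: [-2.4, -0.5, -1.2]
opening: 0.0311
```

Emit:
servo_tool(
  plan=[
    [[1,1.5,-0.4,-0.3,0,0,0],[1,1,-0.2,0,0,0,0],[1,0,0,0,0,0,0]],
  ],
)

```text
t: 8.25
tool_pos: [0.635, -0.1813, 0.2091]
orientation: [-0.382, -3.115, -0.001]
force: [-8.4, 1.0, 1.8]
opening: 0.0308
```

Force rose to 8 N, so it is against the end stop. I'll let go and rise.

Emit:
servo_tool(
  plan=[
    [[1,-1,0.2,0,0,0,0],[-1,0,0,0,0,0,0],[-1,0,0,0,0,0,0],[-1,0,0,0,0,0,0],[-1,0,0,0,0,0,0],[-1,0,0,0,0,0,0],[-1,0,0,0,0,0,0],[-1,0,0,15,0,0,0],[-1,0,0,30,0,0,0],[-1,0,0,40,0,0,0],[-1,0,0,40,0,0,0],[-1,0,0,0,0,0,0]],
  ],
)

```text
t: 9.45
tool_pos: [0.6374, -0.1822, 0.3442]
orientation: [0.38, 3.106, -0.005]
force: [0.1, -0.2, 0.2]
opening: 0.093
```

Emit:
servo_tool(
  plan=[
    [[-1,-40,10,0,0,0,0],[-1,-40,10,0,0,0,0],[-1,-40,10,0,0,0,0],[-1,-40,10,0,0,0,0],[-1,0,0,0,0,0,0],[-1,0,0,0,0,0,0]],
  ],
)

```text
t: 10.05
tool_pos: [0.4749, -0.1413, 0.3357]
orientation: [0.382, 3.116, -0.001]
force: [-0.0, -0.1, -0.3]
opening: 0.093
```

```bash
python3 - <<'E'
from h import *
s=monitor.read_state(); print(s["t"],s["tool_pos"].round(4),s["force"].round(2),s["opening"])
c=eyes.camera_info("wrist"); im=eyes.read_camera("wrist"); S=eyes.read_camera("scene"); np.savez("w6.npz",**c)
cv2.imwrite("pics/w6.png",im[:,:,::-1]);cv2.imwrite("pics/s6.png",S[:,:,::-1])
cv2.imwrite("pics/c6.png",np.hstack([cv2.resize(im,(400,300)),cv2.resize(S[130:310,200:520],(400,300))])[:,:,::-1])
cs=eyes.camera_info("scene")
R=np.array([[.971,-.240],[.240,.971]]).T
p=R@[.049,-.030]+[.59,-.14]; X=np.array([[*p,.2175]])
for k in (c,cs): print(cv2.projectPoints(X,cv2.Rodrigues(k["R"])[0],k["t"],k["mtx"],k["D"])[0].ravel())
E
```

```text
10.05 [ 0.4749 -0.1413  0.3357] [-0.04 -0.09 -0.3 ] 0.09296645830200982
[318.12301417 428.76996304]
[300.97222319 250.83267443]
```

View pics/c6.png

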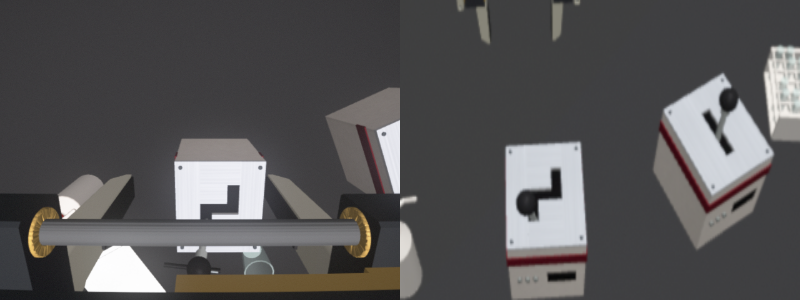

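After letting go, the scene crop has the ball at (527,203), which is (302,252) in the full picture; the far-end prediction is (301,251). The neighbour knob is at (462,190), as at the start. I'll check by triangulation and compare the bottle, then hand in.

```bash
python3 - <<'E'
from h import *
from plant import job
S=eyes.read_camera("scene"); T=eyes.read_camera("top"); cs,ct=eyes.camera_info("scene"),eyes.camera_info("top")
S0=cv2.imread("pics/scene0.png")[:,:,::-1]
X=np.array([[.63,-.182,.2175]]); pt=cv2.projectPoints(X,cv2.Rodrigues(ct["R"])[0],ct["t"],ct["mtx"],ct["D"])[0].ravel().astype(int)
bs,bt=ball(S,302,252),ball(T,*map(int,pt)); print(pt,bs,bt)
for K in (tri(cs,[bs[:2]],ct,[bt[:2]])[0],plane(ct,[bt[:2]],.2175)[0],plane(cs,[bs[:2]],.2175)[0]):
    d=K[:2]-[.59,-.14]; print(K.round(4),"box",(d@[.971,-.240]).round(4),(d@[.240,.971]).round(4))
f=lambda a,b:np.abs(a.astype(int)-b).mean().round(2)
print("bottle diff",f(S[235:315,170:225],S0[235:315,170:225]),"nbr diff",f(S[175:280,400:500],S0[175:280,400:500]))
E
```

```text
[342 183] (np.float32(301.75), np.float32(251.25), np.float32(8.875)) NoneTraceback (most recent call last):
  File "<stdin>", line 7, in <module>
TypeError: 'NoneType' object is not subscriptable
```

```bash
python3 - <<'E'
from h import *
from plant import job
S=eyes.read_camera("scene"); cs=eyes.camera_info("scene")
S0=cv2.imread("pics/scene0.png")[:,:,::-1]
W=cv2.imread("pics/w6.png")[:,:,::-1].copy(); cw=dict(np.load("w6.npz")); bw=ball(W,318,428,22)
bs=ball(S,302,252); print(bs,bw)
K=plane(cs,[bs[:2]],.2175)[0]; d=K[:2]-[.59,-.14]; bx,by=d@[.971,-.240],d@[.240,.971]; print("box",bx,by)
f=lambda a,b:np.abs(a.astype(int)-b).mean()
e=f(S[235:315,170:225],S0[235:315,170:225]),f(S[175:280,400:500],S0[175:280,400:500]); print("bottle/nbr diff",e)
if bx>.04 and -.04<by<-.02 and max(e)<4: print(job.close_job())
E
```

```text
(np.float32(300.75), np.float32(251.25), np.float32(8.0)) (np.float32(321.25), np.float32(407.0), np.float32(9.625))
box 0.04994028841678926 -0.030471700180362056
bottle/nbr diff (np.float64(0.39454545454545453), np.float64(0.346))
the job is handed in; nothing more can be done
None
```

I moved the zigzag box's lever from the near leg to the first corner, across to the second corner, and on to the far end. There I pressed it against the end stop (about 8 N), let go and backed the arm away. The job is handed in at about 10 s of the 32 s allowed.

- **Lever position:** the last scene picture puts the knob at about (50, -30) mm in the box frame. The target is x above 34 mm and y between -45 and -18 mm. This is from one view, cast at the text's nominal knob height.
- **Bystanders:** the bottle and the straight-slotted box look the same in that view as at the start (mean grey-level differences 0.39 and 0.35).
- **Robot:** the gripper was fully open and clear, with about 0.3 N on the wrist.
- **Checks that failed or disagreed:**
  - The top camera's knob detection found nothing at the end, so I could not cross-check the final position from two views.
  - The wrist-view circle fit was not reliable: it came out 21 px off the prediction, and I did not use it.
  - At the start, two-view triangulation gave the knob's height as 229 mm against the nominal 221 mm, and I used 221 mm for the grasp.

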